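# Load the shuttle press and hold the ram in the green band

## Task

Set the steel block with the brass disc on top, disc up, into the nest of the press's shuttle and let go of it, then push the shuttle with the orange paddle fully home under the ram. Then press the black palm knob down 25 mm, so that the red ring on the ram stands level with the green band, and keep it there while the glue under the disc sets: the program finishes while still holding the knob down. Leave the blue block, the hammer, the try square and the bottle where they are.

Things in the scene. Friction and masses are not known exactly. Their poses are not given: they have to be found in the camera images.
- block: the workpiece, loose: bright steel block 36 mm (its x) by 60 mm (its y) by 20 mm high, with a brass disc 24 mm across and 4 mm high fixed on the middle of its top; about 0.33 kg, its mass varies by some 20 percent; lies flat on the bench. Origin: centre of its underside, z up. The same after a half turn about z.
- blue_block: bystander, loose: block of the same size, blue, without a disc. Origin: centre of its underside. It may change places with the workpiece.
- hammer: bystander, loose: hammer lying on the bench. Wooden handle and steel head, 0.26 m long along its x, head at +x, 26 mm high. Origin: underside, near the middle.
- square: bystander, loose: try square, dark stock 16 by 90 by 14 mm along its y, steel blade 120 mm along its x. Origin: centre of the stock's underside.
- adhesive: bystander, loose: red bottle, 36 mm across and 90 mm high, standing. Origin: centre of its underside.
- fixture: press bolted to the bench: base plate 140 (x) by 360 mm (y), blue column (y 122 to 168 mm, 150 mm high), blue head (55 mm wide, y 40 to 165, z 115 to 150 mm). Origin on the bench under the plate, z up; the shuttle slides to its +y, towards the column; vertical ram axis at x = 0, y = +65 mm. On the head, by the ram: white index plate with an 8 mm green band, its middle 168 mm above the bench.
- shuttle (a joint): travel of the aluminium shuttle along the press's +y, m: 0 = fully out (loading side), 0.130 = fully home at its stop with the nest right under the ram. Starts between 0 and 0.03. Friction about 2 N, no spring; it stays where it is left.
- nest (a point): centre of the nest floor on the shuttle, 26 mm above the bench, at x = 0, y = -65 mm + shuttle travel in the press frame. Space 42 mm (press x) by 66 mm (press y) between black corner fences 6 mm high: the block's 60 mm length goes along the press's y, either way round. On both long sides the fences leave a 46 mm gap in the middle for the fingers.
- paddle (a point): middle of the outer (-y) face of the orange paddle that stands up on the shuttle: 50 mm wide (x), 10 mm thick (y), 45 mm high, its top 71 mm above the bench, its outer face 90 mm on the -y side of the nest's centre. The point lies 48.5 mm above the bench. Push it along the press's +y.
- ram (a joint): travel of the ram down, m: 0 = up, 0.036 = bottom stop. A spring returns it: 3 N to start, 0.25 N more per mm; from 17 mm on the sprung pad bears on the disc and adds 2 N and then 0.6 N per further mm: about 16 N at 25 mm. The red ring is level with the middle of the green band at 0.025, inside it from 0.021 to 0.029.
- knob_top (a point): centre of the flat top of the black round palm knob on the ram, 56 mm across and 22 mm high; 227 mm above the bench when the ram is up, and it sinks with the ram (202 mm at 25 mm travel).
- pad: black pressure pad at the ram's lower end, 28 mm across, on a small spring of its own. Origin: centre of its underside, 67 mm above the bench when the ram is up.
There are look-alikes about, which are no part of the job. What is meant by the block is not turquoise, and is the larger of those in its own colour.

How it is judged:
On the way, in this order (a step that is already met when the one before it is completed fails the run):
1. the block with the disc sits in the nest, let go, while the shuttle is still out (horizontal distance between block and nest below 0.006 m and z of block in the frame of nest between -0.003 and 0.003 m and angle between block's own z axis and vertical below 0.06 rad and angle between the y axis of block and the y axis of fixture, either way round below 0.2 rad and contact force between block and the fingers below 0.3 N and value of joint shuttle below 0.08 m), for 0.2 s.
2. the shuttle is fully home with the block in the nest and the ram still up (horizontal distance between block and nest below 0.006 m and z of block in the frame of nest between -0.003 and 0.003 m and angle between block's own z axis and vertical below 0.06 rad and angle between the y axis of block and the y axis of fixture, either way round below 0.2 rad and value of joint shuttle above 0.125 m and value of joint ram below 0.008 m), for 0.2 s.
3. the ram is pressed into the green band and bears on the block (value of joint shuttle above 0.125 m and value of joint ram between 0.021 and 0.029 m and contact force between pad and block above 2 N and contact force between any of the fingers, the arm and anything else above 4 N), for 0.5 s.
At the end, for the whole second after the job is handed in: Robot presses the knob (over 4 N), ram held at 21 to 29 mm, pad on the block with over 2 N; shuttle within 5 mm of its stop; block flat in the nest, disc up (within 6 mm of centre, 3 mm of the floor in height); bystanders within 30 mm of their starts (all of step 3 and horizontal distance between block and nest below 0.006 m and z of block in the frame of nest between -0.003 and 0.003 m and angle between block's own z axis and vertical below 0.06 rad and angle between the y axis of block and the y axis of fixture, either way round below 0.2 rad and distance of each of blue_block, hammer, square, adhesive from where it was at the start of the episode below 0.03 m); the arm keeps its last pose, push and grip.
It fails at once if the blue block is moved more than 30 mm (distance of blue_block from where it was at the start of the episode above 0.03 m).
It fails at once if the hammer is moved more than 30 mm (distance of hammer from where it was at the start of the episode above 0.03 m).
It fails at once if the try square is moved more than 30 mm (distance of square from where it was at the start of the episode above 0.03 m).
It fails at once if the bottle is moved more than 30 mm (distance of adhesive from where it was at the start of the episode above 0.03 m).
It also fails if it takes over 61 s, if anything falls off the work surface, if the arm or the gripper's body presses on something with over 40 N, if the wrist force passes 120 N, or if a joint passes its speed limit or range.

## Robot

A 6-joint arm with a two-finger parallel gripper is mounted at the origin on the work surface. World frame = base frame: x ahead of the robot, y to its left, z up, the work surface at z = 0. Lengths are in m, angles in rad, forces in N, time in s.
With the tool pointing down it reaches from about 0.25 to 0.725 m from the base axis. Payload 4 kg.
Tool frame: the origin (TCP) lies on the centre line of the jaws, within the pads' length; the fingertips stand 22 mm ahead of it and the grasp point (between the pads) lies 3 mm ahead of it; z points along the fingers, y is the line along which they close (so a half turn about z gives the same grasp; the last joint's range is limited). The gripper opens to 85 mm and grips with 20 to 120 N. Pads are 22 mm wide; open, the fingers measure 114 mm over their backs; the gripper's body (76 mm by 85 mm) begins 54 mm behind the grasp point. The pads swing forward as they close: fully open they stand 13 mm farther back than shut.
Start: joints at [1.221, 0.241, 0.005, 1.335, 0, 1.571], TCP at [0.171, 0.47, 0.253] pointing down, gripper open.
Joint ranges: [-2.72, 2.72], [-1.05, 1.87], [-1.09, 1.28], [-1.99, 2.15], [-1.42, 1.44], [-3.14, 3.14]. Speed limits (rad/s): [2.79, 2.79, 3.14, 3.14, 3.14, 3.14].

## Interface

Orientations are given as a unit quaternion [x, y, z, w].
In Python, from workcell import bot gives the robot as it stands.
- The arm moves only by the shell command python3 -m inch 'ROWS'. ROWS is JSON, one flat list of numbers, 7 for each row, row after row: the shift along the world's x, y, z in mm, then the turn, a rotation vector about the world's x, y, z in rad, then the opening in per cent of the stroke, from 0 (shut) to 100 (fully open). A call has 1 to 8 rows; each row is the pose to reach, as a shift and turn from the pose commanded when the call began; what a row does not reach only later rows make up. A row lasts 1/12 s, in which the tool goes at most 41.7 mm and 7.16 degrees, less where a joint would pass 70% of its speed; a pose out of reach is approached as far as the arm can. A call with a gripper value outside its range is refused whole. The fingers move at their own pace and stop on an object; the grip force is fixed at half the most. Time passes only in rows, so rows that repeat a pose let the fingers close. It gives the time, the measured TCP pose, the force, the opening and the grip force at its end, in the units of the state.
- bot.get_obs(): the state, without advancing time (a new reading comes with each control period).
- bot.camera(name): name is "scene" or "top" or "wrist"; returns the picture (384x512x3 uint8, blue, green, red); there is no depth.
- bot.camera_info(name): a dict with "intrinsics" (3x3 intrinsics, pixels), "camera_from_world" (4x4, takes a point from world to camera coordinates); the wrist camera has in their place "hand_eye" (4x4, takes a point from camera to tool coordinates, whose origin is the TCP and whose axes are the flange's). Camera axes: x right, y down, z forward; pixel columns grow to the right and rows downward; lengths in m; the calibration is good to about 2 mm. A picture is of the moment at which its call begins: read the wrist's pose just before it. camera_info takes no time and is no camera call.
- bot.job_done(): hands the job in; it is judged then, once.
Trained networks look in the newest picture that a camera, given by its name, has taken for a name from the list of things; names that differ only in an ending like _2 or _b are one class to them, and where a whole thing is asked for, a point or a joint stands for the part that bears it (a point fixed in the world has none). Each returns a list of dicts, best first, with "confidence" (0 to 1); they miss things now and then, are a little off and sometimes report something else, mostly with a low value. They report only what shows in the picture. A call takes as long as a camera call. They do not tell look-alikes from the thing itself.
- bot.silhouettes(camera, target): "mask" (384x512 bool, what is visible of it) and "uv" ([column, row] in pixels, amid what is visible of it).
- bot.spot_point(camera, target): "uv" ([column, row] in pixels: a listed point, or the origin of a listed thing).
The state is a dict: "clock": time; "joint_pos": joint angles; "joint_vel": joint speeds; "tau": joint torques, N m; "eef_pos": TCP position; "tool_rot": TCP orientation; "ft_force": force on the tool from outside, world axes, zero at the start; "ft_torque": the same for the moment, N m; "grip_width": finger opening in m; "grasp_force": force on a finger pad.
Only numpy, scipy, OpenCV 4.12 (cv2) and the standard library are available. Lean on these libraries where they do the work, as an engineer would, in place of code of your own. Each camera call takes 0.05 s, during which the arm holds its last target. There are 200 camera calls.

## Working session

There is one attempt and no reset: what is moved stays moved. The work goes in short steps, Python scripts to look and compute and a shell command to move; the robot and the scene stay as the last step left them, time stands still between calls to the robot, and variables do not carry over. Pictures are saved under pics/ and viewed, at most 11 in all, crops included, and the job is handed in when it is done.

```bash
mkdir -p pics
cat > h.py <<'E'
import numpy as np, cv2
from workcell import bot
from scipy.spatial.transform import Rotation as R
def cam(name):
    i=bot.camera_info(name); K=np.array(i["intrinsics"])
    if "camera_from_world" in i: return K,np.array(i["camera_from_world"])
    o=bot.get_obs(); T=np.eye(4); T[:3,:3]=R.from_quat(o["tool_rot"]).as_matrix(); T[:3,3]=o["eef_pos"]
    return K,np.linalg.inv(T@np.array(i["hand_eye"]))
def ray(KT,uv,z):
    K,T=KT; Ti=np.linalg.inv(T); d=Ti[:3,:3]@np.linalg.inv(K)@np.array([uv[0],uv[1],1.]); c=Ti[:3,3]
    return c+d*(z-c[2])/d[2]
def proj(KT,p):
    K,T=KT; q=K@(T[:3,:3]@np.array(p)+T[:3,3]); return q[:2]/q[2]
def tri(obs):
    A=[];b=[]
    for (K,T),uv in obs:
        P=K@T[:3]
        for k in (0,1):
            r=uv[k]*P[2]-P[k]; A.append(r[:3]); b.append(-r[3])
    s=np.linalg.lstsq(np.array(A),np.array(b),rcond=None); return s[0],s[1]
def snap(name,fn):
    KT=cam(name); im=bot.camera(name); cv2.imwrite("pics/"+fn,im); return KT,im
E
python3 - <<'E'
from h import *
np.set_printoptions(precision=4,suppress=True)
ims=[]
H={"block":.02,"blue_block":.02,"nest":.026,"paddle":.0485,"knob_top":.227,"hammer":0.02,"square":0.014,"adhesive":0.09,"fixture":0}
for c in ("top","scene"):
    KT,im=snap(c,c+"0.png")
    for t,z in H.items():
        f=bot.spot_point if t in("nest","paddle","knob_top","fixture","block") else bot.silhouettes
        for d in f(c,t)[:4]:
            print(c,t,round(d["confidence"],2),np.round(d["uv"]),ray(KT,d["uv"],z)[:2])
o=bot.get_obs();print(o["clock"],o["eef_pos"],o["tool_rot"],o["grip_width"])
E
```

```text
top block 0.66 [304. 191.] [ 0.5471 -0.1911]
top block 0.62 [328. 193.] [ 0.543  -0.2749]
top block 0.61 [298. 218.] [ 0.4537 -0.1726]
top blue_block 0.63 [332. 226.] [ 0.4325 -0.2883]
top blue_block 0.22 [331. 192.] [ 0.5487 -0.2851]
top nest 0.64 [232. 191.] [0.5427 0.0539]
top paddle 0.75 [256. 194.] [ 0.5322 -0.0276]
top knob_top 0.51 [188. 177.] [0.5696 0.1742]
top hammer 0.58 [334. 142.] [ 0.7199 -0.2922]
top square 0.81 [375. 195.] [ 0.5425 -0.4366]
top adhesive 0.62 [237. 193.] [0.5318 0.0348]
top adhesive 0.53 [134. 232.] [0.3962 0.365 ]
top fixture 0.58 [215. 183.] [0.5695 0.1169]
scene block 0.59 [202. 214.] [ 0.4761 -0.1743]
scene block 0.52 [175. 246.] [ 0.5637 -0.2923]
scene block 0.46 [208. 240.] [ 0.5865 -0.1887]
scene blue_block 0.47 [166. 217.] [ 0.443  -0.2898]
scene blue_block 0.23 [177. 249.] [ 0.5789 -0.2907]
scene nest 0.65 [274. 206.] [0.5465 0.0648]
scene paddle 0.97 [250. 208.] [ 0.5372 -0.0237]
scene paddle 0.65 [199. 292.] [ 0.7587 -0.2716]
scene paddle 0.32 [312. 194.] [0.5642 0.1989]
scene knob_top 0.58 [317. 162.] [0.5826 0.1776]
scene hammer 0.67 [189. 294.] [ 0.7393 -0.299 ]
scene square 0.83 [130. 262.] [ 0.5636 -0.4359]
scene adhesive 0.59 [335. 154.] [0.4571 0.3491]
scene fixture 0.79 [291. 209.] [0.563  0.1219]
1.0 [0.1714 0.4697 0.2533] [0.174  0.9847 0.     0.    ] 0.085596876391708
```

View pics/top0.png

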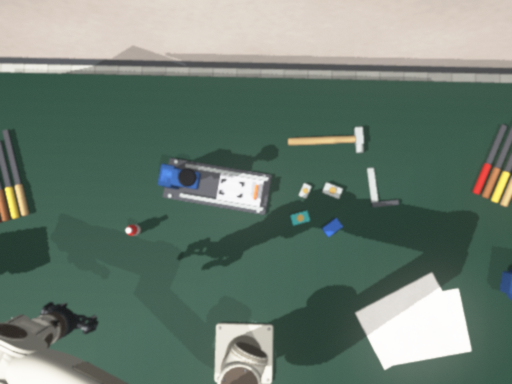

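View pics/scene0.png

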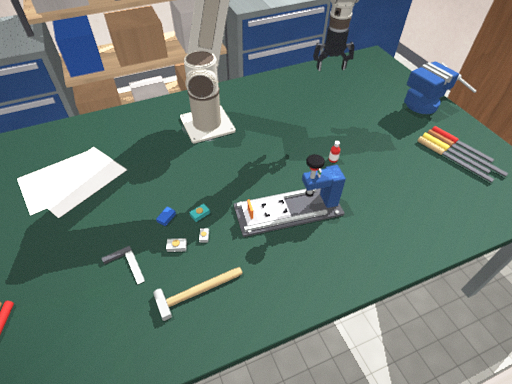

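The top view shows the larger steel block with the disc at about (332,190), the small look-alike at (305,190), the turquoise one at (300,218) and the blue block at (333,227). In the press, the nest is at (236,188), the paddle at (256,192) and the knob at (188,177). The scene view agrees. Next I'll move over the block.

```bash
python3 -m inch '[130,-290,20,0,0,-0.9,100,130,-290,20,0,0,-0.9,100,130,-290,20,0,0,-0.9,100,130,-290,20,0,0,-0.9,100,130,-290,20,0,0,-0.9,100,130,-290,20,0,0,-0.9,100,130,-290,20,0,0,-0.9,100,130,-290,20,0,0,-0.9,100]'
```

```text
clock: 1.67
eef_pos: [0.3019, 0.177, 0.2738]
tool_rot: [0.588, 0.809, 0.0, 0.001]
ft_force: [-0.3, -0.4, 0.6]
grip_width: 0.0854
grasp_force: 0.0
```

```bash
python3 -m inch '[120,-300,0,0,0,-0.32,100,120,-300,0,0,0,-0.32,100,120,-300,0,0,0,-0.32,100,120,-300,0,0,0,-0.32,100,120,-300,0,0,0,-0.32,100,120,-300,0,0,0,-0.32,100,120,-300,0,0,0,-0.32,100,120,-300,0,0,0,-0.32,100]'
python3 -m inch '[90,-150,0,0,0,0,100,90,-150,0,0,0,0,100,90,-150,0,0,0,0,100,90,-150,0,0,0,0,100,90,-150,0,0,0,0,100,90,-150,0,0,0,0,100]'
python3 - <<'E'
from h import *
np.set_printoptions(precision=4,suppress=True)
KT,im=snap("wrist","w1.png")
print(np.array(bot.camera_info("wrist")["hand_eye"]))
for t in ("block","blue_block"):
  for d in bot.silhouettes("wrist",t):
    m=d["mask"].astype(np.uint8); c=max(cv2.findContours(m,0,1)[0],key=cv2.contourArea)
    q=np.array([ray(KT,p,.02)[:2] for p in c[:,0]]).astype(np.float32)
    print(t,round(d["confidence"],2),d["uv"],cv2.minAreaRect(q*1000))
for d in bot.spot_point("wrist","block"): print(d,ray(KT,d["uv"],.0))
E
```

```text
clock: 2.33
eef_pos: [0.4221, -0.1235, 0.2735]
tool_rot: [0.708, 0.707, 0.0, 0.001]
ft_force: [0.5, 0.4, -0.7]
grip_width: 0.0856
grasp_force: 0.0
clock: 2.83
eef_pos: [0.5121, -0.2728, 0.2715]
tool_rot: [0.708, 0.706, -0.0, -0.001]
ft_force: [0.5, -0.4, 0.5]
grip_width: 0.0854
grasp_force: 0.0
[[-0.0006 -0.9582 -0.2859  0.0724]
 [ 1.     -0.0005 -0.0004 -0.0015]
 [ 0.0003 -0.2859  0.9582 -0.1196]
 [ 0.      0.      0.      1.    ]]
block 0.93 [289.8, 103.0] ((550.9735107421875, -196.65182495117188), (28.157133102416992, 44.98647689819336), 67.59528350830078)
block 0.89 [224.7, 92.7] ((458.3124694824219, -181.5380096435547), (38.25255584716797, 60.935577392578125), 17.362756729125977)
block 0.72 [289.5, 170.3] ((553.6323852539062, -288.74908447265625), (62.198543548583984, 39.457923889160156), 68.32650756835938)
blue_block 0.73 [204.3, 176.1] ((430.5799560546875, -290.9638366699219), (40.642459869384766, 60.50164794921875), 37.698299407958984)
{'uv': [290.7, 104.3], 'confidence': 0.9} [ 0.5538 -0.194   0.    ]
{'uv': [226.8, 94.0], 'confidence': 0.84} [ 0.4656 -0.1803  0.    ]
```

View pics/w1.png

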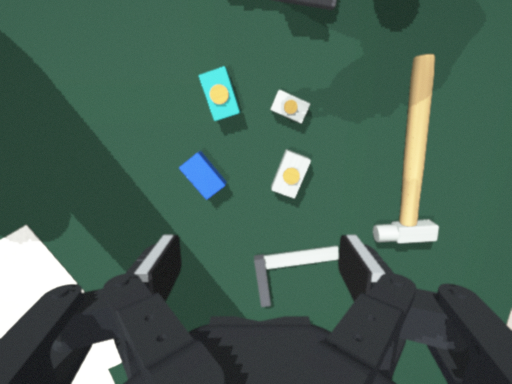

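The wrist view shows the target block at (291,175) with its long axis up and to the right at about 68° in the world. The smaller steel one is at (290,106), turquoise at (219,94) and blue at (203,176). I'll refine the target from its disc.

```bash
cat >> h.py <<'E'
def disc(KT,im,uv,z,r=25):
    h=cv2.cvtColor(im,cv2.COLOR_BGR2HSV); m=cv2.inRange(h,(12,110,90),(35,255,255))
    w=np.zeros_like(m); cv2.circle(w,(int(uv[0]),int(uv[1])),r,255,-1); m&=w
    c=max(cv2.findContours(m,0,1)[0],key=cv2.contourArea); (u,v),rr,_=(*cv2.minEnclosingCircle(c),0)
    M=cv2.moments(c); uv=(M["m10"]/M["m00"],M["m01"]/M["m00"]); return uv,rr,ray(KT,uv,z)
E
python3 - <<'E'
from h import *
im=cv2.imread("pics/w1.png"); KT=cam("wrist")
print(bot.get_obs()["eef_pos"],disc(KT,im,(291,176),.023))
# top face: bright white pixels
g=cv2.cvtColor(im,cv2.COLOR_BGR2GRAY); m=(g>150).astype(np.uint8); w=np.zeros_like(m); cv2.circle(w,(291,175),32,1,-1); m&=w
c=max(cv2.findContours(m,0,1)[0],key=cv2.contourArea); q=np.array([ray(KT,p,.02)[:2]*1000 for p in c[:,0]]).astype(np.float32); print(cv2.minAreaRect(q))
E
```

```text
[ 0.51077349 -0.26901181  0.27366547] ((290.8867924528302, 175.68134171907755), 7.624378681182861, array([ 0.55387112, -0.28689904,  0.023     ]))
((553.0634765625, -285.86871337890625), (62.338741302490234, 38.77457809448242), 69.66717529296875)
```

```bash
python3 -m inch '[42,-17,-150,0,0,-0.37,100,42,-17,-150,0,0,-0.37,100,42,-17,-150,0,0,-0.37,100,42,-17,-150,0,0,-0.37,100,42,-17,-150,0,0,-0.37,100,42,-17,-150,0,0,-0.37,100,42,-17,-150,0,0,-0.37,100,42,-17,-150,0,0,-0.37,100]'
python3 - <<'E'
from h import *
KT,im=snap("wrist","w2.png"); o=bot.get_obs(); print(o["eef_pos"],R.from_quat(o["tool_rot"]).as_matrix()[:2,1])
uv=proj(KT,(.5535,-.2865,.024)); print(uv)
print(disc(KT,im,uv,.0235,60))
g=cv2.cvtColor(im,cv2.COLOR_BGR2GRAY); m=(g>150).astype(np.uint8); w=np.zeros_like(m); cv2.circle(w,tuple(int(x) for x in uv),85,1,-1); m&=w
c=max(cv2.findContours(m,0,1)[0],key=cv2.contourArea); q=np.array([ray(KT,p,.02)[:2]*1000 for p in c[:,0]]).astype(np.float32); print(cv2.minAreaRect(q))
E
```

```text
clock: 3.7
eef_pos: [0.5546, -0.2875, 0.127]
tool_rot: [0.825, 0.566, 0.001, 0.002]
ft_force: [-0.2, -0.4, 1.1]
grip_width: 0.0853
grasp_force: 0.0
[ 0.55467374 -0.28764227  0.12695968] [ 0.93286187 -0.36018949]
[258.54540678 194.56434762]
((261.4708097928437, 196.743879472693), 12.498939514160156, array([ 0.55510417, -0.28944152,  0.0235    ]))
((555.0685424804688, -288.3193054199219), (63.22908020019531, 36.516597747802734), 69.2697982788086)
```

View pics/w2.png

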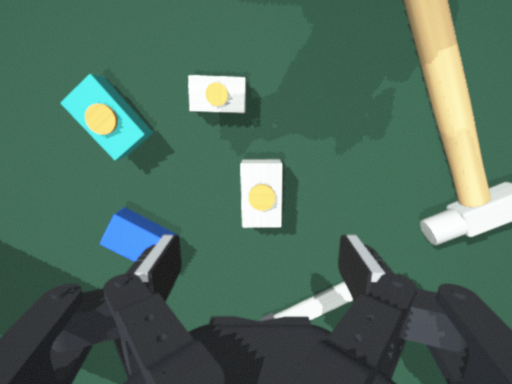

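The block is square to the jaws at (261,193), midway between the fingers, and nothing is in their way. Descend and grip.

```bash
python3 -m inch '[1.5,-2,-40,0,0,0,100,1.5,-2,-75,0,0,0,100,1.5,-2,-96,0,0,0,100,1.5,-2,-96,0,0,0,100,1.5,-2,-96,0,0,0,100,1.5,-2,-96,0,0,0,20,1.5,-2,-96,0,0,0,20,1.5,-2,-96,0,0,0,20]'
python3 -m inch '[0,0,0,0,0,0,20,0,0,0,0,0,0,20,0,0,0,0,0,0,20,0,0,0,0,0,0,20]'
```

```text
clock: 4.42
eef_pos: [0.5566, -0.2902, 0.0301]
tool_rot: [0.825, 0.565, 0.001, 0.002]
ft_force: [0.9, -0.8, -0.1]
grip_width: 0.0514
grasp_force: 0.0
clock: 4.75
eef_pos: [0.5562, -0.29, 0.0294]
tool_rot: [0.825, 0.565, 0.001, 0.002]
ft_force: [-0.3, 0.1, 6.9]
grip_width: 0.0347
grasp_force: 62.1
```

Grip holds at 34.7 mm and 62 N. Lift and go to the loading side of the press.

```bash
python3 -m inch '[0,0,30,0,0,0,20,0,0,70,0,0,0,20,0,0,110,0,0,0.05,20,-5,20,150,0,0,0.1,20,-10,50,175,0,0,0.18,20,-12,90,175,0,0,0.18,20,-15,130,175,0,0,0.18,20,-18,165,175,0,0,0.18,20]'
python3 -m inch '[-3,40,0,0,0,0,20,-7,80,0,0,0,0,20,-7,80,0,0,0,0,20,-7,80,0,0,0,0,20,-7,80,0,0,0,0,20]'
python3 - <<'E'
from h import *
np.set_printoptions(precision=4,suppress=True)
KT,im=snap("wrist","w3.png"); o=bot.get_obs(); print(o["eef_pos"],R.from_quat(o["tool_rot"]).as_matrix()[:2,1],o["grasp_force"])
for t,z in (("nest",.026),("paddle",.0485),("knob_top",.227),("pad",.067),("block",.02)):
  for d in bot.spot_point("wrist",t): print(t,d["confidence"],d["uv"],ray(KT,d["uv"],z))
E
```

```text
clock: 5.42
eef_pos: [0.5361, -0.1223, 0.2027]
tool_rot: [0.771, 0.637, 0.0, -0.0]
ft_force: [-0.2, 0.3, -4.5]
grip_width: 0.0345
grasp_force: 61.2
clock: 5.83
eef_pos: [0.5295, -0.044, 0.202]
tool_rot: [0.77, 0.638, -0.0, -0.0]
ft_force: [0.9, -0.5, -3.7]
grip_width: 0.0342
grasp_force: 61.2
[ 0.5297 -0.0448  0.202 ] [ 0.9821 -0.1882] 61.19697690010071
nest 0.9 [267.2, 78.0] [0.555  0.0554 0.026 ]
paddle 0.67 [265.4, 169.0] [ 0.5365 -0.0327  0.0485]
block 0.84 [261.1, 232.3] [ 0.5164 -0.1162  0.02  ]
block 0.79 [232.8, 277.4] [ 0.4683 -0.1725  0.02  ]
block 0.4 [294.5, 272.0] [ 0.5483 -0.1795  0.02  ]
```

View pics/w3.png

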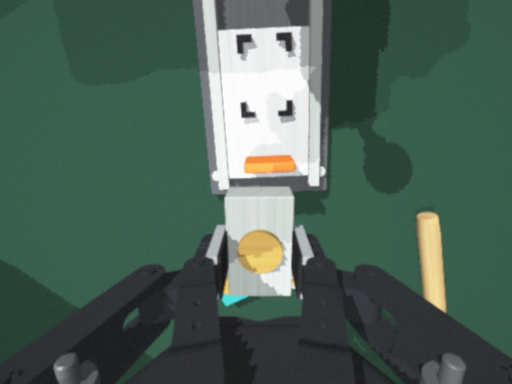

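The nest shows ahead, with fences at about (244,43), (285,41), (248,110) and (287,108). The orange paddle is at (269,164), and the held block sits straight in the jaws with its disc at (261,250). I'll measure the nest centre and axis from the fences and rails.

Run:
```python
from h import *
np.set_printoptions(precision=4,suppress=True)
im=cv2.imread("pics/w3.png"); KT=cam("wrist")
g=cv2.cvtColor(im,cv2.COLOR_BGR2GRAY)
P=[];
m=(g<70).astype(np.uint8); m[:, :228]=0; m[:,300:]=0; m[:28]=0; m[125:]=0
n,l,s,c=cv2.connectedComponentsWithStats(m)
for i in range(1,n):
    if s[i,4]>20:
        print(s[i],c[i],ray(KT,c[i],.032)[:2]); ys,xs=np.where(l==i); P+=[ray(KT,(x,y),.032)[:2]*1000 for x,y in zip(xs,ys)]
print(cv2.minAreaRect(np.array(P,np.float32)))
h=cv2.cvtColor(im,cv2.COLOR_BGR2HSV); o=cv2.inRange(h,(3,150,120),(14,255,255)); o[185:]=0
ys,xs=np.where(o); print("paddle px",xs.min(),xs.max(),ys.min(),ys.max())
q=np.array([ray(KT,(x,y),.071)[:2]*1000 for x,y in zip(xs,ys)],np.float32); print(cv2.minAreaRect(q))
cv2.imwrite("pics/w3c.png",cv2.resize(im[20:195,190:340],None,fx=3.4,fy=3.4,interpolation=cv2.INTER_CUBIC))
```

```text
[277  33  14  18 135] [285.3926  39.3259] [0.579  0.0841]
[237  35  14  18 124] [242.3468  41.3145] [0.5379 0.0904]
[279 101  13  14  85] [287.2471 109.5412] [0.5703 0.0197]
[242 104  12  13  75] [245.4933 111.5867] [0.5275 0.0259]
((553.7294311523438, 55.407073974609375), (75.17659759521484, 51.04856872558594), 81.72795867919922)
paddle px 245 294 156 171
((542.2333984375, -24.75582504272461), (14.411273002624512, 46.584686279296875), 79.03062438964844)
```

View pics/w3c.png

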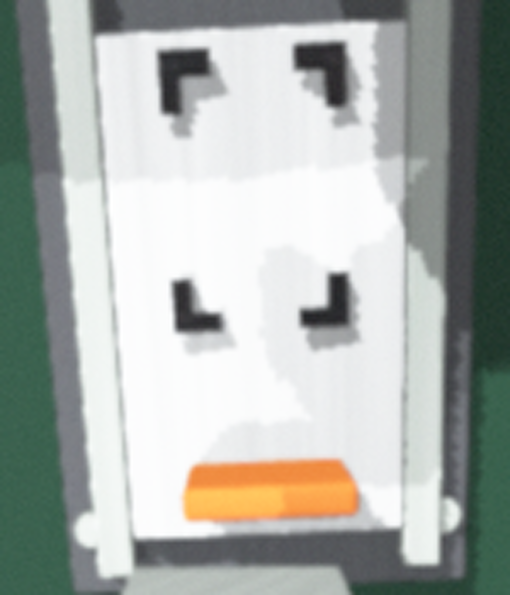

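Run:
```python
from h import *
im=cv2.imread("pics/w3.png"); KT=cam("wrist"); o=bot.get_obs()
uv,r,p=disc(KT,im,(261,250),o["eef_pos"][2]-.0294+.024,28); print(uv,r,p,o["eef_pos"])
```

```text
(259.37161762968213, 251.2330142975304) 22.192440032958984 [ 0.52864006 -0.04411216  0.19670629] [ 0.52983992 -0.04540478  0.20210629]
```

```bash
python3 -m inch '[9,35,0,0,0,0.035,20,18,70,0,0,0,0.035,20,25,99,0,0,0,0.035,20,25,99,-35,0,0,0.035,20,25,99,-70,0,0,0.035,20,25,99,-100,0,0,0.035,20,25,99,-122,0,0,0.035,20,25,99,-122,0,0,0.035,20]'
python3 -m inch '[0,0,0,0,0,0,20,0,0,0,0,0,0,20]'
python3 - <<'E'
from h import *
KT,im=snap("wrist","w4.png"); o=bot.get_obs(); z=o["eef_pos"][2]; print(o["eef_pos"],R.from_quat(o["tool_rot"]).as_matrix()[:2,1])
print(disc(KT,im,(260,251),z-.0054,28))
cv2.imwrite("pics/w4c.png",cv2.resize(im[40:330,160:360],None,fx=2,fy=2))
E
```

```text
clock: 6.8
eef_pos: [0.5506, 0.0537, 0.0748]
tool_rot: [0.76, 0.65, -0.005, -0.003]
ft_force: [-1.3, -0.4, -3.7]
grip_width: 0.0346
grasp_force: 61.2
clock: 6.97
eef_pos: [0.5562, 0.0544, 0.0817]
tool_rot: [0.76, 0.65, 0.001, 0.001]
ft_force: [0.8, 0.3, -3.3]
grip_width: 0.0347
grasp_force: 61.2
[0.55676201 0.05450274 0.08242365] [ 0.98804575 -0.15411064]
((259.34903080033297, 251.21916993697226), 22.07383918762207, array([0.55503306, 0.05604471, 0.07702365]))
```

View pics/w4c.png

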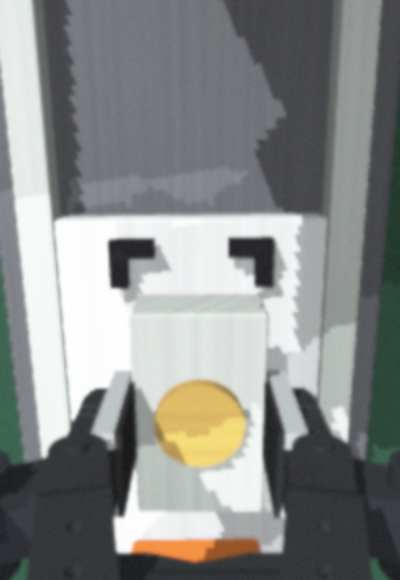

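The far fences show at crop (130,260) and (255,260), and the block is square to them. I'll compute the remaining offset from these.

Run:
```python
from h import *
im=cv2.imread("pics/w4.png"); KT=cam("wrist")
ref=disc(KT,im,(260,251),bot.get_obs()["eef_pos"][2]-.0054,28)[2][:2]
g=cv2.cvtColor(im,cv2.COLOR_BGR2GRAY); m=(g<75).astype(np.uint8); m[:156]=0; m[187:]=0; m[:,:210]=0; m[:,300:]=0
n,l,s,c=cv2.connectedComponentsWithStats(m); B=[s[i] for i in range(1,n) if s[i,4]>80]; print(B)
B.sort(key=lambda b:b[0]); L,Rr=B[0],B[-1]
a=ray(KT,(L[0]-.5,L[1]-.5),.032)[:2]; b=ray(KT,(Rr[0]+Rr[2]-.5,Rr[1]-.5),.032)[:2]
d=b-a; print("width",np.linalg.norm(d),"az",np.degrees(np.arctan2(d[1],d[0])))
e=d/np.linalg.norm(d); nrm=np.array([-e[1],e[0]])
print("far edge mid rel. block: x",(.5*(a+b)-ref)@e,"y",(.5*(a+b)-ref)@nrm, "e",e)
# block face left/right px at its top front edge
```

```text
[array([275, 159,  22,  24, 301], dtype=int32), array([215, 160,  22,  24, 311], dtype=int32)]
width 0.05241548732001304 az -8.231550015022094
far edge mid rel. block: x -0.001811988311082753 y 0.04052522213133171 e [ 0.98969754 -0.14317393]
```

```bash
python3 -m inch '[-1.5,1,0,0,0,0,20,-1.5,1,-10,0,0,0,20,-1.5,1,-18,0,0,0,20,-1.5,1,-22,0,0,0,20,-1.5,1,-24,0,0,0,20,-1.5,1,-26,0,0,0,20,-1.5,1,-26,0,0,0,20,-1.5,1,-26,0,0,0,20]'
```

```text
clock: 7.68
eef_pos: [0.5524, 0.0557, 0.0554]
tool_rot: [0.759, 0.651, -0.001, -0.0]
ft_force: [-5.5, 0.4, 6.6]
grip_width: 0.0343
grasp_force: 62.5
```

```bash
python3 -m inch '[-1,0,0,0,0,0,20,-1,0,0,0,0,0,20,-1,0,0,0,0,0,20]'
python3 - <<'E'
from h import *
KT,im=snap("wrist","w5.png")
cv2.imwrite("pics/w5c.png",cv2.resize(im[100:330,160:360],None,fx=2.5,fy=2.5))
E
```

```text
clock: 7.93
eef_pos: [0.5523, 0.0557, 0.0554]
tool_rot: [0.759, 0.651, 0.0, 0.0]
ft_force: [-3.4, -0.7, 6.7]
grip_width: 0.0346
grasp_force: 62.4
```

View pics/w5c.png

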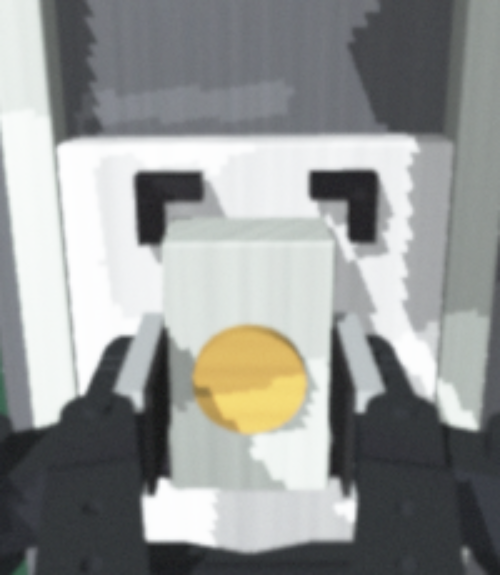

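The block is down with its underside at floor height. It sits about 2 mm short in y, with a far gap at crop y 199–220, and it looks slightly left. I'll compute both offsets.

Run:
```python
from h import *
im=cv2.imread("pics/w5.png"); KT=cam("wrist"); print(bot.get_obs()["eef_pos"])
D=disc(KT,im,(260,251),.050,28); print(D)
f=lambda x,y,z: ray(KT,(160+x/2.5,100+y/2.5),z)[:2]
a,b=f(135,171,.032),f(378,171,.032); d=b-a; W=np.linalg.norm(d); e=d/W; n=np.array([-e[1],e[0]]); mid=(a+b)/2
print("W",W,np.degrees(np.arctan2(e[1],e[0])),"disc->mid",(mid-D[2][:2])@e,(mid-D[2][:2])@n)
i=(f(165,199,.032)+f(348,199,.032))/2; print("inner mid",(i-D[2][:2])@e,(i-D[2][:2])@n, np.linalg.norm(f(165,199,.032)-f(348,199,.032)))
p,q=f(167,220,.026),f(328,220,.026); print("blk bottom",np.linalg.norm(p-q),((p+q)/2-D[2][:2])@e,((p+q)/2-D[2][:2])@n)
p,q=f(165,239,.046),f(332,239,.046); print("blk top",np.linalg.norm(p-q),((p+q)/2-D[2][:2])@e,((p+q)/2-D[2][:2])@n,"az",np.degrees(np.arctan2(*(q-p)[::-1])))
```

```text
[0.55237171 0.05567283 0.05538233]
((259.262676641729, 251.24486403040015), 22.080020904541016, array([0.55106142, 0.05698694, 0.05      ]))
W 0.05276776376028544 -8.86191114834907 disc->mid 0.001817015899454483 0.04017495451244122
inner mid 0.0018386794230231514 0.033896938914659676 0.04022800084117858
blk bottom 0.037220494032735335 -0.00014554103899735125 0.027325351190966834
blk top 0.03370832935962001 7.010311927699298e-05 0.029197718510251366 az -8.86469470694451
```

```bash
python3 -m inch '[0,0,3,0,0,0,20,1,1.5,4,0,0,0,20,1,1.5,4,0,0,0,20,1,1.5,4,0,0,0,20,1,1.5,4,0,0,0,20,1,1.5,4,0,0,0,20,1,1.5,4,0,0,0,20]'; python3 -c "
from h import *
for i in range(3):
  KT,im=snap('wrist','w6.png');print(bot.get_obs()['eef_pos'])"
```

```text
clock: 8.57
eef_pos: [0.5532, 0.0572, 0.058]
tool_rot: [0.759, 0.651, -0.0, -0.0]
ft_force: [-0.6, 1.0, -2.1]
grip_width: 0.0345
grasp_force: 61.3
[0.55322823 0.05720791 0.05805937]
[0.55328383 0.05718586 0.05811846]
[0.55329469 0.05718725 0.05816564]
```

```bash
python3 -m inch '[1,0,0,0,0,0,20,1,0,0,0,0,0,20,1,0,-1,0,0,0,20,1,0,-2,0,0,0,20,1,0,-2.5,0,0,0,20,1,0,-2.5,0,0,0,20,1,0,-2.5,0,0,0,20]'
python3 - <<'E'
from h import *
KT,im=snap("wrist","w7.png"); D=disc(KT,im,(260,251),.050,28)[2][:2]
g=cv2.cvtColor(im,cv2.COLOR_BGR2GRAY); m=(g<75).astype(np.uint8); m[:156]=0; m[187:]=0; m[:,:205]=0; m[:,305:]=0
n,l,s,c=cv2.connectedComponentsWithStats(m); B=sorted([s[i] for i in range(1,n) if s[i,4]>80],key=lambda b:b[0]); print(B); L,Rr=B[0],B[-1]
a=ray(KT,(L[0]-.5,L[1]-.5),.032)[:2]; b=ray(KT,(Rr[0]+Rr[2]-.5,Rr[1]-.5),.032)[:2]; d=b-a; e=d/np.linalg.norm(d); n=np.array([-e[1],e[0]]); v=(a+b)/2-D
print(np.linalg.norm(d),v@e,v@n, bot.get_obs()["ft_force"])
E
```

```text
clock: 9.3
eef_pos: [0.5542, 0.0572, 0.0557]
tool_rot: [0.759, 0.651, -0.0, -0.0]
ft_force: [-0.3, -0.4, -4.3]
grip_width: 0.0342
grasp_force: 61.3
[array([212, 172,  26,  15, 314], dtype=int32), array([281, 172,  24,  15, 284], dtype=int32)]
0.05077478190194054 -0.0007328550376055334 0.03853008466145776 [ 0.06220854 -0.8402841  -4.13883542]
```

```bash
python3 -m inch '[0,0,-0.5,0,0,0,20,0,0,-0.5,0,0,0,48,0,0,-0.5,0,0,0,60,0,0,-0.5,0,0,0,60,0,0,-0.5,0,0,0,60,0,0,-0.5,0,0,0,60,0,0,0,0,0,0,60]'
python3 -m inch '[0,0,10,0,0,0,60,0,0,30,0,0,0,60,0,0,60,0,0,0,60,0,0,90,0,0,0,60,0,-5,110,0,0,0,60,0,-5,110,0,0,0,60,0,-5,110,0,0,0,60,0,-5,110,0,0,0,60]'
python3 - <<'E'
from h import *
KT,im=snap("wrist","w8.png"); print(bot.get_obs()["eef_pos"])
for t,z in (("nest",.026),("paddle",.0485),("knob_top",.227),("block",.026)):
  for d in bot.spot_point("wrist",t)[:2]: print(t,d["confidence"],d["uv"],ray(KT,d["uv"],z))
E
```

```text
clock: 9.93
eef_pos: [0.5544, 0.0573, 0.0559]
tool_rot: [0.759, 0.651, 0.0, 0.0]
ft_force: [-0.1, 0.7, -0.5]
grip_width: 0.0515
grasp_force: 0.0
clock: 10.6
eef_pos: [0.5539, 0.0522, 0.1657]
tool_rot: [0.759, 0.651, -0.0, -0.0]
ft_force: [-0.1, 0.1, -0.9]
grip_width: 0.0511
grasp_force: 0.0
[0.55349467 0.05220401 0.16489268]
paddle 0.68 [257.6, 273.0] [ 0.53725667 -0.03345141  0.0485    ]
block 0.58 [258.2, 179.2] [0.55209354 0.05772456 0.026     ]
```

View pics/w8.png

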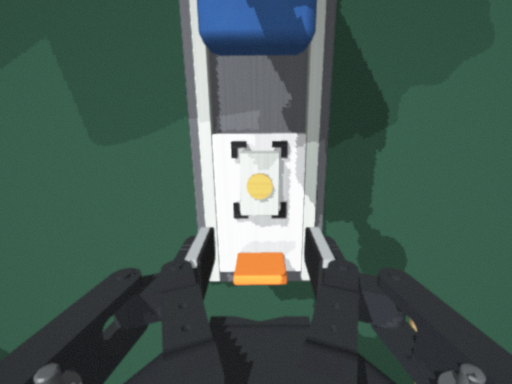

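The block is centred in the nest, with its disc at (260,186) and the fences at (239,149), (280,149), (240,209) and (280,209). The paddle is at (261,268). I'll push with the tool turned 90° and shut, so the wrist camera stays clear of the press head. First I need the j6 margin.

```bash
python3 -c "
from h import *
o=bot.get_obs();print(o['joint_pos'],o['ft_force'])"
python3 -m inch '[-5,-35,0,0,0,0,40,-10,-70,0,0,0,0,20,-15,-100,0,0,0,0,0,-18,-122,0,0,0,0,0,-18,-122,0,0,0,0,0]'
```

```text
[ 9.41056882e-02  4.04349680e-01 -2.91369357e-04  1.16865346e+00
  2.47358407e-06  1.81873808e+00] [0.15538065 0.19648429 1.14991161]
clock: 11.27
eef_pos: [0.5353, -0.0735, 0.1651]
tool_rot: [0.761, 0.649, -0.001, -0.0]
ft_force: [0.8, 0.5, -0.4]
grip_width: -0.0001
grasp_force: 0.0
```

```bash
python3 -m inch '[0,0,0,0,0,1,0,0,0,0,0,0,1,0,0,0,0,0,0,1,0,0,0,0,0,0,1,0,0,0,0,0,0,1,0,0,0,0,0,0,1,0,0,0,0,0,0,1,0,0,0,0,0,0,1,0]'
python3 -m inch '[0,0,0,0,0,0.571,0,0,0,-30,0,0,0.571,0,0,0,-60,0,0,0.571,0,0,0,-90,0,0,0.571,0,0,0,-105,0,0,0.571,0,0,0,-105,0,0,0.571,0,0,0,-105,0,0,0.571,0]'
python3 -c "
from h import *
o=bot.get_obs();print(R.from_quat(o['tool_rot']).as_matrix()[:,1],o['joint_pos'][5])
KT,im=snap('scene','s1.png')
for d in bot.spot_point('scene','paddle')[:2]: print(d,ray(KT,d['uv'],.0485))
print(proj(KT,o['eef_pos']))"
```

```text
clock: 11.93
eef_pos: [0.5362, -0.069, 0.1652]
tool_rot: [0.351, 0.936, 0.0, -0.001]
ft_force: [-0.8, 0.2, -0.4]
grip_width: -0.0001
grasp_force: 0.0
clock: 12.52
eef_pos: [0.5354, -0.0691, 0.0597]
tool_rot: [0.077, 0.997, 0.0, -0.002]
ft_force: [-0.5, -0.4, 1.1]
grip_width: -0.0001
grasp_force: 0.0
[1.54533849e-01 9.87987490e-01 9.29381254e-05] 0.0266804339539357
{'uv': [250.5, 209.3], 'confidence': 0.75} [ 0.54290013 -0.0232804   0.0485    ]
[236.79410511 209.79975971]
```

```bash
python3 -m inch '[1.5,10,0,0,0,0,0,2.5,17,0,0,0,0,0,3.5,24,0,0,0,0,0,5,33,0,0,0,0,0,6.3,42,0,0,0,0,0,7.7,51,0,0,0,0,0,9.1,60,0,0,0,0,0,10.5,69,0,0,0,0,0]'
python3 -m inch '[1.4,9,0,0,0,0,0,2.7,18,0,0,0,0,0,4.1,27,0,0,0,0,0,5.5,36,0,0,0,0,0,6.8,45,0,0,0,0,0,7.4,49,0,0,0,0,0,7.4,49,0,0,0,0,0,7.4,49,0,0,0,0,0]'
```

```text
clock: 13.28
eef_pos: [0.5472, 0.0001, 0.061]
tool_rot: [0.077, 0.997, -0.0, 0.0]
ft_force: [1.1, -2.6, 1.1]
grip_width: -0.0003
grasp_force: 1.3
clock: 13.95
eef_pos: [0.5538, 0.049, 0.0604]
tool_rot: [0.076, 0.997, 0.0, -0.001]
ft_force: [-1.0, -0.0, -0.2]
grip_width: 0.0002
grasp_force: 0.0
```

```bash
python3 -m inch '[0.6,4,0,0,0,0,0,1.2,8,0,0,0,0,0,1.8,12,0,0,0,0,0,2.4,16,0,0,0,0,0,2.4,16,0,0,0,0,0,2.4,16,0,0,0,0,0]'
python3 -m inch '[0.3,2,0,0,0,0,0,0.6,4,0,0,0,0,0,0.9,6,0,0,0,0,0,0.9,6,0,0,0,0,0]'
python3 -c "
from h import *
KT,im=snap('scene','s2.png'); o=bot.get_obs();print(o['eef_pos'],o['ft_force'])
cv2.imwrite('pics/s2c.png',cv2.resize(im[130:250,210:360],None,fx=4,fy=4,interpolation=cv2.INTER_CUBIC))
for d in bot.spot_point('scene','paddle')[:2]: print(d['uv'],ray(KT,d['uv'],.0485))
for c in('scene','top'):
  if c=='top': KT,im=snap(c,'t2.png')
  for d in bot.spot_point(c,'knob_top')[:2]: print(c,d['confidence'],d['uv'],ray(KT,d['uv'],.227))"
```

```text
clock: 14.45
eef_pos: [0.557, 0.0649, 0.0609]
tool_rot: [0.076, 0.997, 0.001, 0.0]
ft_force: [-0.0, -0.4, -0.4]
grip_width: -0.0001
grasp_force: 0.0
clock: 14.78
eef_pos: [0.5579, 0.0705, 0.0609]
tool_rot: [0.077, 0.997, 0.0, 0.0]
ft_force: [-0.2, -0.8, 1.2]
grip_width: 0.0004
grasp_force: 0.4
[0.5578362  0.07052499 0.06094035] [ 0.80319297 -1.04670271  0.51966188]
[283.3, 200.7] [0.55199606 0.09393216 0.0485    ]
scene 0.59 [317.0, 160.7] [0.57839509 0.18100725 0.227     ]
top 0.51 [185.4, 174.4] [0.57692593 0.18169437 0.227     ]
```

```bash
python3 -m inch '[0.45,3,0,0,0,0,0,0.9,6,0,0,0,0,0,0.9,6,0,0,0,0,0]'
python3 -m inch '[0.45,3,0,0,0,0,0,0.75,5,0,0,0,0,0,0.75,5,0,0,0,0,0]'
python3 -m inch '[0.3,2,0,0,0,0,0,0.6,4,0,0,0,0,0,0.6,4,0,0,0,0,0]'
```

```text
clock: 15.28
eef_pos: [0.5582, 0.0746, 0.0609]
tool_rot: [0.077, 0.997, -0.002, -0.0]
ft_force: [-0.7, -7.7, 2.0]
grip_width: 0.0001
grasp_force: 3.6
clock: 15.53
eef_pos: [0.5582, 0.0748, 0.061]
tool_rot: [0.079, 0.997, -0.007, -0.0]
ft_force: [-2.7, -21.0, 5.6]
grip_width: 0.0
grasp_force: 10.2
clock: 15.78
eef_pos: [0.5582, 0.075, 0.0611]
tool_rot: [0.08, 0.997, -0.011, -0.001]
ft_force: [-4.7, -29.3, 8.3]
grip_width: 0.0003
grasp_force: 15.5
```

The shuttle is at its stop: 29 N with no further motion. Back off, rise, and go over the knob.

```bash
python3 -m inch '[-2,-15,0,0,0,0,0,-6,-40,0,0,0,0,0,-6,-40,40,0,0,0,0,-6,-40,80,0,0,0,0,-6,-40,120,0,0,0,0,-6,-40,160,0,0,0,0,-6,-40,200,0,0,0,0,-6,-40,235,0,0,0,0]'
python3 -m inch '[3,35,0,0,0,0,0,7,65,0,0,0,0,0,12,95,0,0,0,0,0,16,120,0,0,0,0,0,18,130,0,0,0,0,0,18,130,0,0,0,0,0,18,130,0,0,0,0,0]'
python3 - <<'E'
from h import *
print(bot.get_obs()["eef_pos"],bot.get_obs()["tool_rot"])
for c in("scene","wrist"):
  KT,im=snap(c,c+"3.png")
  if c=="scene": cv2.imwrite('pics/s3c.png',cv2.resize(im[110:250,220:370],None,fx=4,fy=4,interpolation=cv2.INTER_CUBIC))
  for t,z in(("knob_top",.227),("paddle",.0485),("block",.026)):
    for d in bot.spot_point(c,t)[:2]: print(c,t,d['confidence'],d['uv'],ray(KT,d['uv'],z))
E
```

```text
clock: 16.45
eef_pos: [0.5538, 0.0458, 0.2989]
tool_rot: [0.077, 0.997, 0.001, 0.001]
ft_force: [0.9, 0.2, -0.0]
grip_width: -0.0001
grasp_force: 0.0
clock: 17.03
eef_pos: [0.5715, 0.1755, 0.2954]
tool_rot: [0.076, 0.997, -0.0, -0.0]
ft_force: [-0.7, -0.6, 0.5]
grip_width: -0.0003
grasp_force: 0.0
[0.57152996 0.17549938 0.2953901 ] [ 7.62204545e-02  9.97090854e-01 -3.13210816e-04 -4.15072826e-04]
scene knob_top 0.73 [314.5, 160.3] [0.57390041 0.17488299 0.227     ]
scene knob_top 0.42 [168.6, 217.8] [ 0.61491639 -0.29067037  0.227     ]
scene paddle 0.72 [285.6, 201.3] [0.55741189 0.09993577 0.0485    ]
scene block 0.69 [204.7, 213.4] [ 0.48244233 -0.16581895  0.026     ]
scene block 0.59 [205.2, 235.9] [ 0.57019915 -0.19319727  0.026     ]
wrist knob_top 0.85 [264.5, 209.1] [0.56991391 0.17745522 0.227     ]
wrist paddle 0.84 [194.9, 164.7] [0.55738884 0.08476033 0.0485    ]
wrist block 0.6 [29.4, 182.2] [ 0.54845806 -0.17311629  0.026     ]
wrist block 0.55 [16.6, 121.5] [ 0.46155625 -0.15582686  0.026     ]
```

View pics/s3c.png

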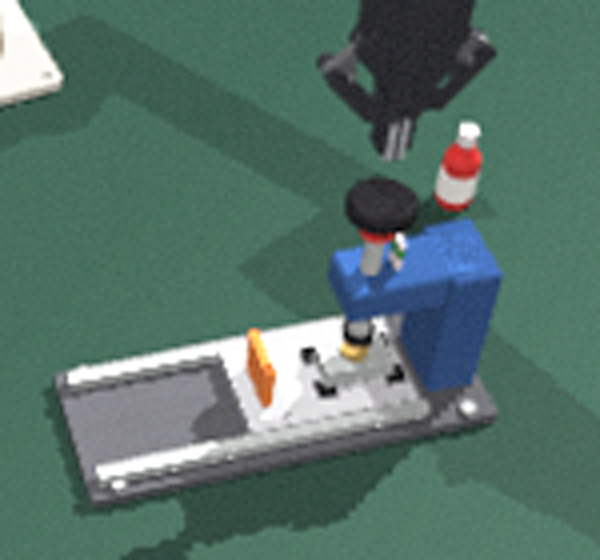

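The block stands in the nest under the ram, with the brass disc at crop (353,350) just below the pad. The knob is at (380,207), directly under the shut fingers, and the ram is up. Lower until contact.

```bash
python3 -m inch '[0,0,-20,0,0,0,0,0,0,-36,0,0,0,0,0,0,-40,0,0,0,0,0,0,-43,0,0,0,0,0,0,-43,0,0,0,0,0,0,-43,0,0,0,0]'
python3 -m inch '[0,0,-2,0,0,0,0,0,0,-4,0,0,0,0,0,0,-4,0,0,0,0]'
python3 -m inch '[0,0,-2,0,0,0,0,0,0,-4,0,0,0,0,0,0,-4,0,0,0,0]'
```

```text
clock: 17.93
eef_pos: [0.5722, 0.1752, 0.2537]
tool_rot: [0.077, 0.997, 0.0, 0.001]
ft_force: [-0.5, 0.6, 0.4]
grip_width: -0.0002
grasp_force: 0.0
clock: 18.18
eef_pos: [0.5722, 0.1753, 0.2492]
tool_rot: [0.077, 0.997, 0.0, 0.001]
ft_force: [-0.3, -0.5, -0.2]
grip_width: -0.0002
grasp_force: 0.0
clock: 18.43
eef_pos: [0.5722, 0.1753, 0.2452]
tool_rot: [0.077, 0.997, 0.0, 0.001]
ft_force: [1.3, -0.9, 3.5]
grip_width: -0.0
grasp_force: 1.9
```

```bash
python3 -m inch '[0,0,-3,0,0,0,0,0,0,-6,0,0,0,0,0,0,-9,0,0,0,0,0,0,-12,0,0,0,0,0,0,-12,0,0,0,0,0,0,-12,0,0,0,0]'
python3 -m inch '[0,0,-3,0,0,0,0,0,0,-6,0,0,0,0,0,0,-8,0,0,0,0,0,0,-8,0,0,0,0,0,0,-8,0,0,0,0]'
```

```text
clock: 18.93
eef_pos: [0.5722, 0.1753, 0.2335]
tool_rot: [0.077, 0.997, 0.0, 0.001]
ft_force: [-0.8, -1.2, 6.9]
grip_width: 0.0001
grasp_force: 3.4
clock: 19.35
eef_pos: [0.5722, 0.1754, 0.2272]
tool_rot: [0.077, 0.997, 0.001, 0.002]
ft_force: [-3.2, -0.8, 13.7]
grip_width: 0.0001
grasp_force: 6.7
```

```bash
python3 -m inch '[0,0,-2,0,0,0,0,0,0,-3.5,0,0,0,0,0,0,-3.5,0,0,0,0,0,0,-3.5,0,0,0,0,0,0,-3.5,0,0,0,0,0,0,-3.5,0,0,0,0,0,0,-3.5,0,0,0,0,0,0,-3.5,0,0,0,0]'
python3 - <<'E'
from h import *
KT,im=snap("scene","s4.png")
cv2.imwrite('pics/s4c.png',cv2.resize(im[140:240,260:360],None,fx=6,fy=6,interpolation=cv2.INTER_CUBIC))
E
```

```text
clock: 20.02
eef_pos: [0.5722, 0.1754, 0.2245]
tool_rot: [0.077, 0.997, 0.001, 0.002]
ft_force: [-3.8, -1.3, 16.1]
grip_width: -0.0
grasp_force: 7.8
```

View pics/s4c.png

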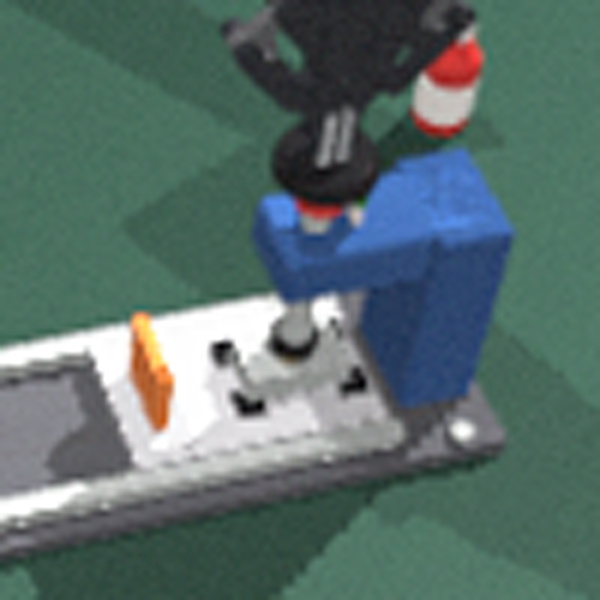

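The pad sits on the disc at crop (293,345), the knob is held down at (325,165), and the red ring at (320,208) is level with the green band. The force is 16.1 N at about 25 mm of travel, as expected. Handing in.

```bash
python3 -c "
from workcell import bot
print(bot.job_done())"
```

```text
the job is handed in; nothing more can be done
None
```

I handed the job in with the block let go in the nest, the shuttle at its stop and the knob held about 25 mm down at 16 N; I saw no bystander disturbed but did not re-measure them, and `job_done()` returned no verdict.

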